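Lay the doming block down against the bench stop

ROBOT

A 6-joint arm with a two-finger parallel gripper is mounted at the origin on the work surface. World frame = base frame: x ahead of the robot, y to its left, z up, the work surface at z = 0. Lengths are in m, angles in rad, forces in N, time in s.
With the tool pointing down it reaches from about 0.425 to 0.95 m from the base axis. Payload 3.5 kg.
Tool frame: the origin (TCP) lies midway between the tips of the shut fingers; the grasp point (between the pads) lies 19 mm behind it (ctrl.pinch_z is the distance from the TCP to the grasp point, in m); z points along the fingers, y is the line along which they close (so a half turn about z gives the same grasp; the last joint's range is limited). The gripper opens to 85 mm and grips with 20 to 120 N. Pads are 22 mm wide; open, the fingers measure 114 mm over their backs; the gripper's body (76 mm by 85 mm) begins 54 mm behind the grasp point. The pads swing forward as they close: fully open they stand 13 mm farther back than shut.
Start: joints at [0.972, 0.286, 1.577, -0, 1.279, -0.15], TCP at [0.293, 0.608, 0.231] pointing down, gripper open.
Joint ranges: [-2.77, 2.77], [-0.9, 2.22], [0.21, 2.48], [-1.53, 4.67], [0.24, 2.81], [-2.84, 2.84]. Speed limits (rad/s): [2.79, 2.79, 3.14, 3.14, 3.14, 3.14].

INTERFACE

Orientations are given as a unit quaternion [x, y, z, w].
In Python, from plant import get_state, viewer, sign_off, ctrl gives the robot as it stands. The module is installed in compiled form; this text tells all that it offers.
- The arm moves only by the shell command python3 -m handwheel 'ROWS' [FORCE]. ROWS is JSON, a list that holds one entry, the list of rows, each a list of 5 numbers: the finger opening in m, from 0 to 0.0854, then the shift along the tool's x, y, z in m, then the turn about the tool's z in degrees. In form: [[[claw, x, y, z, spin], ...]]. A call has 1 to 12 rows; each row shifts and turns the commanded pose from where the row before left it, along the tool's axes as they then stand; what a row does not reach is not made up. A row lasts 1/12 s, in which the tool goes at most 41.7 mm and 7.16 degrees, less where a joint would pass 70% of its speed; a pose out of reach is approached as far as the arm can. A call is refused whole if a number of a shift passes 0.0417 or a number of a turn 7.16, either way. A call with a gripper value outside its range is refused whole. The fingers move at their own pace and stop on an object; FORCE is the grip in N (left out, the last holds). Time passes only in rows, so rows that do not move let the fingers close. It gives the time, the measured TCP pose, the force, the opening and the grip force at its end, in the units of the state.
- get_state(): the state, without advancing time (a new reading comes with each control period).
- viewer.read_camera(name): name is "side" or "top"; returns the picture (400x640x3 uint8, blue, green, red); there is no depth.
- viewer.camera_params(name): a dict with "fov_y" (degrees; the focal length in pixels is half the picture's height over the tangent of half this angle, whatever the lens; pixels are square), "cx", "cy" (the principal point, pixels), "k1" (the pictures are not rectified: a ray, as slopes to the right and down, at radius r is drawn at 1 + k1 r^2 times it, then the intrinsics apply), "xyz" and "attitude" of the camera in the world. Camera axes: x right, y up, looking along -z (the intrinsics and any distortion apply to the point x, -y, -z); pixel columns grow to the right and rows downward; lengths in m; the calibration is good to about 2 mm. A picture is of the moment at which its call begins. camera_params takes no time and is no camera call.
- sign_off(): hands the job in; it is judged then, once.
Trained networks look in the newest picture that a camera, given by its name, has taken for a name from the list of things; names that differ only in an ending like _2 or _b are one class to them, and where a whole thing is asked for, a point or a joint stands for the part that bears it (a point fixed in the world has none). Each returns a list of dicts, best first, with "confidence" (0 to 1); they miss things now and then, are a little off and sometimes report something else, mostly with a low value. They report only what shows in the picture. A call takes as long as a camera call.
- viewer.look_for(camera, name): "extent" ([left, top, width, height] as shares, 0 to 1, of the picture: columns of its width, rows of its height, round what is visible of it).
- viewer.outline_of(camera, name): "mask" (400x640 bool, what is visible of it) and "extent" ([left, top, width, height] as shares, 0 to 1, of the picture: columns of its width, rows of its height, round what is visible of it).
- viewer.pinpoint(camera, name): "xy" ([column, row] as shares, 0 to 1, of the picture: columns of its width, rows of its height: a listed point, or the origin of a listed thing).
The state is a dict: "time": time; "qpos": joint angles; "dq": joint speeds; "joint_efforts": joint torques, N m; "eef_pos": TCP position; "tcp_rot": TCP orientation; "contact_force": force on the tool from outside, world axes, zero at the start; "wrist_torque": the same for the moment, N m; "opening": opening from 0.0 (shut) to 1.0 (fully open); "finger_force": force on a finger pad.
Only numpy, scipy, OpenCV 4.12 (cv2) and the standard library are available. Lean on these libraries where they do the work, as an engineer would, in place of code of your own. Each camera call takes 0.05 s, during which the arm holds its last target. There are 200 camera calls.

TASK

Three steel blocks stand on edge on the dark wooden board. Tip the doming block, the one with the round hollows in one face, over onto its back so that the hollows face up, and push it along the board until its edge sits flush against the metal stop bar. Only push it with the fingers, never pick it up, and leave the other two blocks standing and everything else where it is.

Things in the scene. Friction and masses are not known exactly. Their poses are not given: they have to be found in the camera images.
- doming_block: Doming block: loose steel, 60 x 60 x 24 mm, 0.6 kg, eight round hollows (8 to 18 mm) in one large face. Stands on edge on the board, hollows away from robot and stop bar, up to 17 deg askew. Origin: block centre (30 mm over the board standing, 12 lying). x: out of the hollowed face; y: along it, level; z: up as it stands. Pushed some 25 mm near its top towards -x, it falls flat by itself.
- board: Dark wooden bench board lying on the table, fixed: 240 mm (x) x 360 mm (y), 12 mm thick. Origin: centre of its underside, on the table. A metal stop bar, 20 mm wide and 14 mm high above the board, runs along its whole robot-side (-x) edge. +x: from the stop bar across the board, away from the robot; y along the stop bar; z up.
- stop_face (a point): Point on the stop bar's inner face (the one that the block must sit against), at the middle of its length and at the height of the board's top; the face is flat, runs along the board's y axis and looks along the board's +x. Axes as the board's.
- plain_block: Plain steel bench block, same outside size, weight and axes as the doming block (origin at its centre, z up) but both large faces smooth; stands on edge on the board about 115 or 230 mm to one side of the doming block. Leave it standing.
- grooved_block: Grooved steel swage block, same outside size, weight and axes (origin at its centre, z up), but with straight upright grooves in the face away from the robot; stands on edge on the board in line with the others. The three may stand in any order. Leave it standing.
- mallet: Hammer, 240 mm long, lying on the table at the robot's right of the board; origin under it, on the table. Not to be moved.
- jar: Jar, 64 mm across and 85 mm high, on the table at the left of the board; origin under its centre. Not to be moved.
- bowl: White ceramic bowl, 100 mm across and 40 mm high, on the table at the left of the board; origin under its centre. Not to be moved.
- wrench: Wrench, 160 mm long, lying flat on the table just beyond the board; origin under it. Not to be moved.
- mandrel: Steel ring mandrel: cone 150 mm high on a 60 mm round foot, standing on the table at the right of the board; origin under its centre. Not to be moved.

How it is judged:
By the outcome, as a careful person would: the job done as asked, in the order asked, and still so for the second after the job is handed in, with the robot touching nothing.
It also fails if it takes over 42 s, if anything falls off the work surface, if the arm or the gripper's body presses on something with over 40 N, if the wrist force passes 120 N, or if a joint passes its speed limit or range.

## Working session

There is one attempt and no reset: what is moved stays moved. The work goes in short steps, Python scripts to look and compute and a shell command to move; the robot and the scene stay as the last step left them, time stands still between calls to the robot, and variables do not carry over. Pictures are saved under pics/ and viewed, at most 10 in all, crops included, and the job is handed in when it is done.

```bash
mkdir -p pics; cat > h.py <<'E'
import numpy as np, cv2
from scipy.spatial.transform import Rotation as R
from plant import get_state, viewer, sign_off, ctrl
def ray(cam,u,v):
    p=viewer.camera_params(cam); f=200/np.tan(np.radians(p["fov_y"])/2)
    K=np.array([[f,0,p["cx"]],[0,f,p["cy"]],[0,0,1.]])
    n=cv2.undistortPoints(np.array([[[u,v]]],float),K,np.array([p["k1"],0,0,0.]))[0,0]
    d=R.from_quat(p["attitude"]).apply([n[0],-n[1],-1]); return np.array(p["xyz"]),d
def at(cam,u,v,z):
    o,d=ray(cam,u,v); return o+d*(z-o[2])/d[2]
def proj(cam,P):
    p=viewer.camera_params(cam); f=200/np.tan(np.radians(p["fov_y"])/2)
    q=R.from_quat(p["attitude"]).inv().apply(np.array(P)-p["xyz"]); q=q.reshape(-1,3)
    s=np.c_[q[:,0]/-q[:,2],-q[:,1]/-q[:,2]]; s=s*(1+p["k1"]*(s**2).sum(1,keepdims=True))
    return s*f+[p["cx"],p["cy"]]
E
python3 - <<'E'
from h import *
for c in("top","side"):
    print(viewer.camera_params(c)); cv2.imwrite(f"pics/{c}0.png",viewer.read_camera(c))
    for n in("doming_block","plain_block","grooved_block","stop_face","board"):
        r=viewer.pinpoint(c,n)[:3]
        for d in r:
            u,v=d["xy"][0]*640,d["xy"][1]*400
            print(c,n,round(d["confidence"],2),round(u),round(v),at(c,u,v,{"board":0,"stop_face":.012}.get(n,.042)).round(4))
s=get_state();print(s["eef_pos"],R.from_quat(s["tcp_rot"]).as_matrix().round(3),s["time"],s["opening"],ctrl.pinch_z)
E
```

```text
{'fov_y': 48.89632367912612, 'cx': 318.0894169064383, 'cy': 197.62773613476966, 'k1': -0.003751354310896905, 'xyz': array([ 0.46525608, -0.00198693,  1.21903473]), 'attitude': array([-0.0386588 ,  0.02766334,  0.71590246, -0.69658015])}
top doming_block 0.54 290 172 [0.6489 0.0887 0.042 ]
top plain_block 0.76 327 181 [ 0.6197 -0.0111  0.042 ]
top grooved_block 0.54 368 197 [ 0.5755 -0.1186  0.042 ]
top grooved_block 0.46 289 171 [0.6514 0.0921 0.042 ]
top stop_face 0.62 312 243 [0.4543 0.0356 0.012 ]
top board 0.85 317 209 [0.5475 0.0183 0.    ]
{'fov_y': 42.94755370034729, 'cx': 326.57489475338866, 'cy': 203.56451861239313, 'k1': -0.057126472751298486, 'xyz': array([-0.00711567, -0.8687591 ,  0.76690166]), 'attitude': array([ 0.45087508, -0.13643475, -0.26341656,  0.84184852])}
side doming_block 0.97 322 189 [0.6333 0.0936 0.042 ]
side plain_block 0.89 335 209 [ 0.6044 -0.005   0.042 ]
side grooved_block 0.68 352 236 [ 0.5743 -0.119   0.042 ]
side stop_face 0.92 271 230 [0.448  0.0449 0.012 ]
side stop_face 0.39 311 229 [ 0.5323 -0.0072  0.012 ]
side board 0.83 312 231 [ 0.5374 -0.0034  0.    ]
side board 0.46 405 221 [ 0.7586 -0.1035  0.    ]
[0.29283982 0.60815181 0.23134492] [[-0.901  0.434  0.   ]
 [ 0.434  0.901 -0.   ]
 [-0.    -0.    -1.   ]] 0.6 0.9979484799913486 0.0187
```

View pics/top0.png

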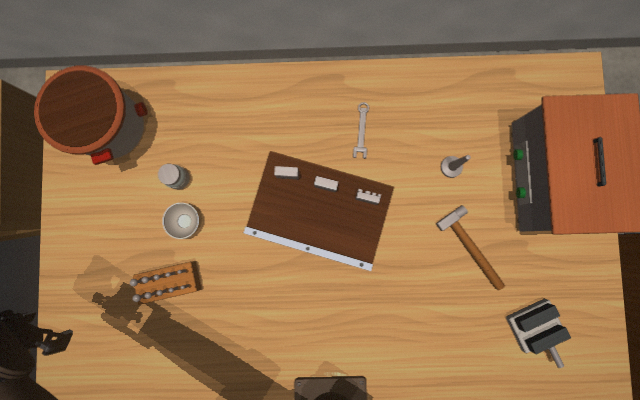

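View pics/side0.png

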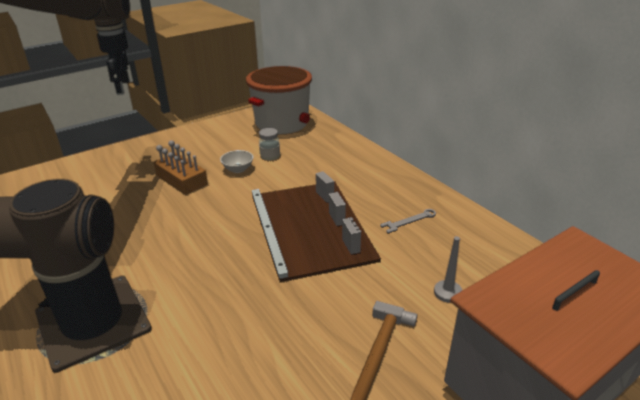

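```bash
python3 - <<'E'
from h import *
t=viewer.read_camera("top"); s=viewer.read_camera("side")
a=cv2.resize(t[140:280,235:405],None,fx=4.6,fy=4.6,interpolation=cv2.INTER_CUBIC)[:600,:790]
b=cv2.resize(s[160:285,245:385],None,fx=4.7,fy=4.7,interpolation=cv2.INTER_CUBIC)
cv2.imwrite("pics/a.png",a);cv2.imwrite("pics/b.png",b)
for c in("top","side"):
    for n in("doming_block","plain_block","grooved_block"):
        for d in viewer.outline_of(c,n)[:3]:
            m=d["mask"].astype(np.uint8); k=max(cv2.findContours(m,0,2)[0],key=len)
            print(c,n,round(d["confidence"],2),(np.array(d["extent"])*[640,400,640,400]).round(1),cv2.minAreaRect(k))
E
```

```text
top doming_block 0.74 [274.3 165.4  22.6  15.8] ((286.5, 172.0), (12.0, 23.0), 90.0)
top plain_block 0.49 [315.7 173.1  21.5  22. ] ((325.7647399902344, 183.44117736816406), (22.070741653442383, 10.6715669631958), 14.03624439239502)
top grooved_block 0.81 [357.6 186.4  23.4  18.2] ((368.2353515625, 196.558837890625), (23.525955200195312, 11.156637191772461), 14.03624439239502)
side doming_block 0.9 [315.2 172.3  18.1  27.3] ((324.5, 185.5), (17.0, 29.0), 0.0)
side plain_block 0.94 [329.1 193.   12.9  35.7] ((336.5, 209.0), (32.0, 15.0), 90.0)
side grooved_block 0.89 [343.2 217.3  20.4  37.7] ((351.0, 235.0), (34.0, 18.0), 90.0)
```

View pics/a.png

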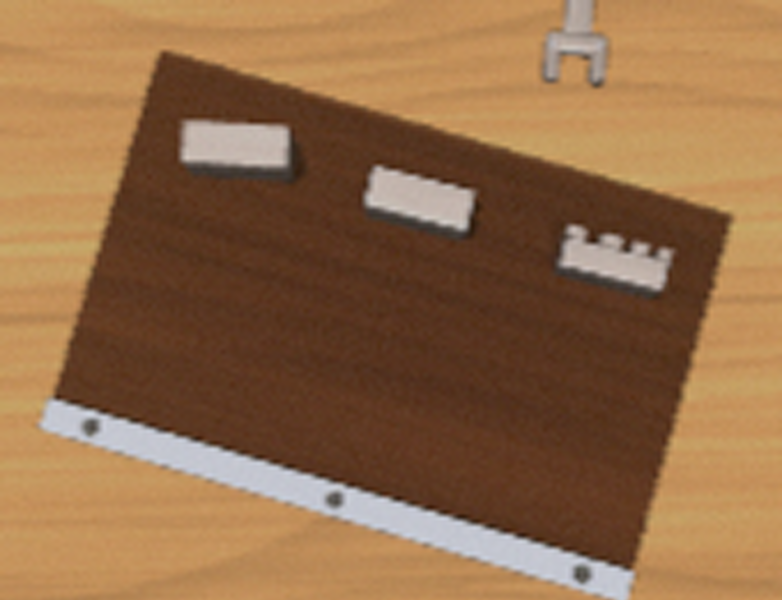

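View pics/b.png

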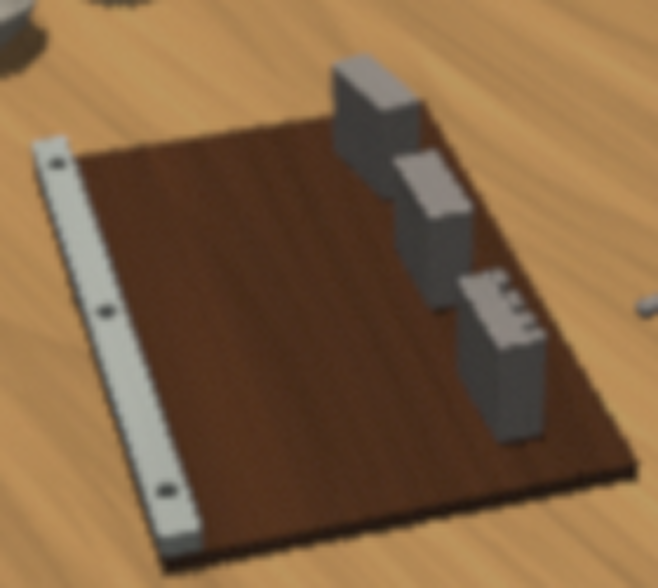

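```bash
cat > g.py <<'E'
from h import *
T=lambda u,v,z:at("top",235+(u+.5)/4.6-.5,140+(v+.5)/4.6-.5,z)[:2]
S=lambda u,v,z:at("side",245+(u+.5)/4.7-.5,160+(v+.5)/4.7-.5,z)[:2]
E
python3 - <<'E'
from g import *
ang=lambda a,b:round(np.degrees(np.arctan2(*(a-b)[::-1]))-90,1)
c=[T(182,121,.072),T(292,125,.072),T(290,168,.072),T(182,163,.072)]
print("block top",np.round(c,4),np.mean(c,0),ang(c[0],c[1]),ang(c[3],c[2]))
c=[S(362,57,.072),S(420,100,.072),S(386,112,.072),S(333,70,.072)]
print("block side",np.round(c,4),np.mean(c,0),ang(c[0],c[1]),ang(c[3],c[2]))
a,b=T(163,52,.012),T(733,216,.012);print("far",a,b,ang(a,b))
a,b=T(57,398,.026),T(636,572,.026);print("bar in",a,b,ang(a,b))
a,b=S(66,137,.026),S(200,528,.026);print("bar in side",a,b,ang(a,b))
a,b=S(423,100,.012),S(637,465,.012);print("far side",a,b,ang(a,b))
E
```

```text
block top [[0.6608 0.1282]
 [0.6566 0.065 ]
 [0.6318 0.0667]
 [0.6365 0.1286]] [0.64643956 0.09713311] -3.8 -4.3
block side [[0.6536 0.1255]
 [0.6534 0.0671]
 [0.6306 0.0675]
 [0.6318 0.1229]] [0.64235091 0.09577098] -0.2 -1.3
far [0.71370857 0.14580141] [ 0.60381808 -0.19448702] -17.9
bar in [0.50550257 0.2101488 ] [ 0.3950945  -0.12699694] -18.1
bar in side [0.50418532 0.21456482] [ 0.3925915 -0.1250922] -18.2
far side [0.71191788 0.14689778] [ 0.59899215 -0.19405645] -18.3
```

```bash
python3 -m handwheel '[[[0.025,0,0,0,-5.5],[0.025,0,0,0,-5.5],[0.025,0,0,0,-5.6],[0.025,0,0,0,-5.6]]]' 40
python3 -m handwheel '[[[0.025,-0.0194,-0.0223,0,0],[0.025,-0.0194,-0.0223,0,0],[0.025,-0.0194,-0.0223,0,0],[0.025,-0.0194,-0.0223,0,0],[0.025,-0.0194,-0.0223,0,0],[0.025,-0.0194,-0.0223,0,0],[0.025,-0.0194,-0.0223,0,0],[0.025,-0.0194,-0.0223,0,0],[0.025,-0.0194,-0.0223,0,0],[0.025,-0.0194,-0.0223,0,0],[0.025,-0.0194,-0.0223,0,0],[0.025,-0.0194,-0.0223,0,0]]]'
python3 -m handwheel '[[[0.025,-0.0194,-0.0223,0,0],[0.025,-0.0194,-0.0223,0,0],[0.025,-0.0194,-0.0223,0,0],[0.025,-0.0194,-0.0223,0,0],[0.025,-0.0194,-0.0223,0,0],[0.025,-0.0194,-0.0223,0,0],[0.025,-0.0194,-0.0223,0,0],[0.025,-0.0194,-0.0223,0,0],[0.025,-0.0194,-0.0223,0,0],[0.025,-0.0194,-0.0223,0,0],[0.025,0,0,0,0],[0.025,0,0,0,0]]]'
cat >st.py <<'E'
from h import *
s=get_state();M=R.from_quat(s["tcp_rot"]).as_matrix();th=np.degrees(np.arctan2(-M[0,1],M[1,1]))
print(s["time"],s["eef_pos"].round(4),"yaw",th.round(2),"tilt",M[2,2].round(4),s["opening"],s["contact_force"].round(2))
E
python3 st.py
```

```text
time: 1.33
eef_pos: [0.2928, 0.6082, 0.2313]
tcp_rot: [0.028, 1.0, 0.0, 0.0]
contact_force: [0.3, -0.7, 0.6]
opening: 0.456
finger_force: 0.0
time: 2.33
eef_pos: [0.5095, 0.3255, 0.2316]
tcp_rot: [0.031, 1.0, 0.0, 0.0]
contact_force: [0.9, 0.2, -0.7]
opening: 0.296
finger_force: 0.0
time: 3.33
eef_pos: [0.6893, 0.0908, 0.2309]
tcp_rot: [0.032, 0.999, 0.0, -0.0]
contact_force: [-0.8, 0.5, -0.6]
opening: 0.294
finger_force: 0.0
3.3333 [0.6893 0.0908 0.2309] yaw -3.66 tilt -1.0 0.2937901845425857 [-0.79  0.46 -0.56]
```

```bash
python3 -m handwheel '[[[0.025,0,0.002,0.025,0],[0.025,0,0.002,0.025,0],[0.025,0,0,0.025,0],[0.025,0,0,0.025,0],[0.025,0,0,0.025,0],[0.025,0,0,0.025,0],[0.025,0,0,0.023,0],[0.025,0,0,0,0]]]'
python3 - <<'E'
import st
from g import *
t=viewer.read_camera("top"); s=viewer.read_camera("side")
a=cv2.resize(t[140:230,255:355],None,fx=4,fy=4,interpolation=2);b=cv2.resize(s[130:220,280:380],None,fx=4,fy=4,interpolation=2)
cv2.imwrite("pics/c.png",np.hstack([a,b]))
E
```

```text
time: 4.0
eef_pos: [0.6841, 0.0977, 0.052]
tcp_rot: [0.03, 1.0, -0.0, -0.006]
contact_force: [-1.5, 0.6, -1.9]
opening: 0.291
finger_force: 0.0
4.0 [0.6841 0.0977 0.052 ] yaw -3.43 tilt -0.9999 0.290820204584829 [-1.52  0.61 -1.89]
```

View pics/c.png

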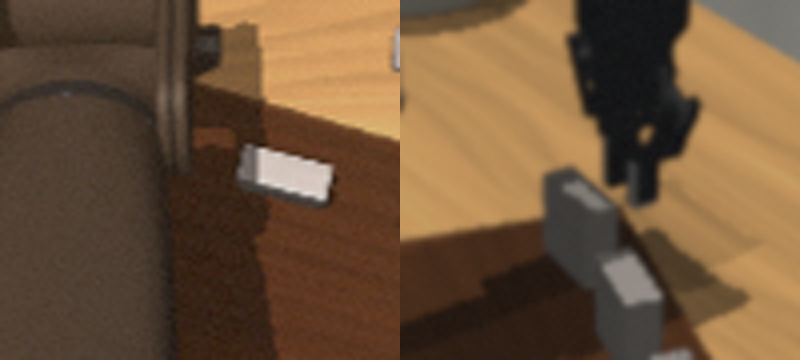

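```bash
python3 -m handwheel '[[[0.025,0.005,0,-0.003,0],[0.025,0.005,0,-0.002,0],[0.025,0.004,0,0,0],[0.025,0.004,0,0,0],[0.025,0.004,0,0,0],[0.025,0.004,0,0,0],[0.025,0.004,0,0,0]]]'; python3 -m handwheel '[[[0.025,0.004,0,0,0],[0.025,0.004,0,0,0],[0.025,0.004,0,0,0]]]'; python3 - <<'E'
import st
from g import *
for c in("side",):
    viewer.read_camera(c)
    for d in viewer.outline_of(c,"doming_block")[:2]:print(d["confidence"],(np.array(d["extent"])*[640,400,640,400]).round(1))
E
```

```text
time: 4.68
eef_pos: [0.6592, 0.0981, 0.0641]
tcp_rot: [0.031, 1.0, 0.0, 0.001]
contact_force: [0.9, -0.4, 1.3]
opening: 0.293
finger_force: 0.5
time: 4.93
eef_pos: [0.6461, 0.0989, 0.0628]
tcp_rot: [0.031, 1.0, -0.0, -0.001]
contact_force: [-0.1, 0.2, -1.1]
opening: 0.293
finger_force: 0.0
4.9333 [0.6461 0.0989 0.0628] yaw -3.51 tilt -1.0 0.29342586110260777 [-0.06  0.19 -1.08]
0.59 [306.8 174.2  24.5  25.4]
```

```bash
python3 -m handwheel '[[[0.025,0.004,0,0,0],[0.025,0,0,0,0],[0.025,0,0,0,0],[0.025,0,0,0,0]]]'; python3 - <<'E'
from g import *
for c in("side",):
    s=viewer.read_camera(c)
    for d in viewer.outline_of(c,"doming_block")[:2]:print(d["confidence"],(np.array(d["extent"])*[640,400,640,400]).round(1))
    cv2.imwrite("pics/d.png",cv2.resize(s[130:240,260:400],None,fx=4,fy=4,interpolation=2))
E
```

```text
time: 5.37
eef_pos: [0.6432, 0.0991, 0.0633]
tcp_rot: [0.031, 1.0, 0.0, 0.0]
contact_force: [0.5, -0.4, -0.2]
opening: 0.29
finger_force: 0.0
0.61 [296.9 189.   30.1  15.9]
```

View pics/d.png

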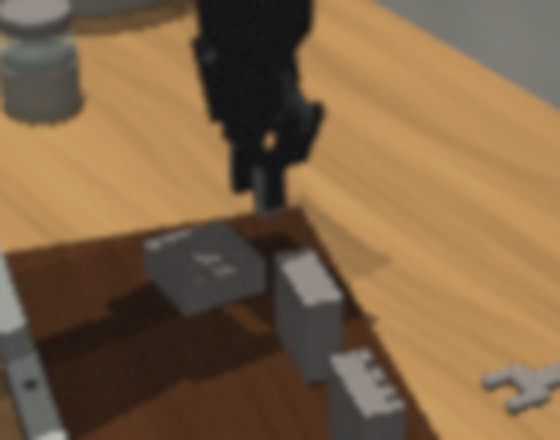

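```bash
python3 - <<'E'
from g import *
c=np.array([at("side",260+(u+.5)/4-.5,130+(v+.5)/4-.5,.036)[:2] for u,v in((145,242),(215,220),(265,262),(186,288))])
print(c.round(4),c.mean(0))
E
```

```text
[[0.5762 0.1357]
 [0.6302 0.132 ]
 [0.6282 0.0686]
 [0.5686 0.0725]] [0.60077415 0.10220072]
```

```bash
python3 -m handwheel '[[[0.025,0,0,0,4.9],[0.025,0,0,0,4.9],[0.025,0,0,0,4.8],[0.025,-0.012,-0.005,0,0],[0.025,-0.012,-0.005,0,0],[0.025,0,0,0,0],[0.025,0,0,0.011,0],[0.025,0,0,0.011,0],[0.025,0,0,0.011,0],[0.025,0,0,0.010,0],[0.025,0,0,0,0],[0.025,0,0,0,0]]]'; python3 st.py
```

```text
time: 6.47
eef_pos: [0.6614, 0.0824, 0.0184]
tcp_rot: [0.157, 0.988, -0.0, -0.002]
contact_force: [0.4, -0.0, 0.1]
opening: 0.297
finger_force: 0.0
6.4667 [0.6614 0.0824 0.0184] yaw -18.09 tilt -1.0 0.29704210745119336 [ 0.38 -0.02  0.08]
```

```bash
python3 -m handwheel '[[[0.025,0.008,0,0,0],[0.025,0.008,0,0,0],[0.025,0.008,0,0,0],[0.025,0.008,0,0,0],[0.025,0.008,0,0,0],[0.025,0.008,0,0,0],[0.025,0.008,0,0,0],[0.025,0.008,0,0,0],[0.025,0.008,0,0,0],[0.025,0.008,0,0,0],[0.025,0.008,0,0,0],[0.025,0.006,0,0,0]]]'; python3 - <<'E'
import st
from g import *
s=viewer.read_camera("side")
for d in viewer.outline_of("side","doming_block")[:2]:print(d["confidence"],(np.array(d["extent"])*[640,400,640,400]).round(1))
cv2.imwrite("pics/e.png",cv2.resize(s[130:240,240:380],None,fx=4,fy=4,interpolation=2))
E
```

```text
time: 7.47
eef_pos: [0.5737, 0.1117, 0.0211]
tcp_rot: [0.157, 0.988, 0.0, 0.001]
contact_force: [5.3, -2.0, 1.8]
opening: 0.289
finger_force: 2.6
7.4667 [0.5737 0.1117 0.0211] yaw -18.11 tilt -1.0 0.2894676586438905 [ 5.34 -2.02  1.77]
0.68 [273.  192.3  23.2  15.4]
0.36 [259.9 128.3  19.8  31.4]
```

View pics/e.png

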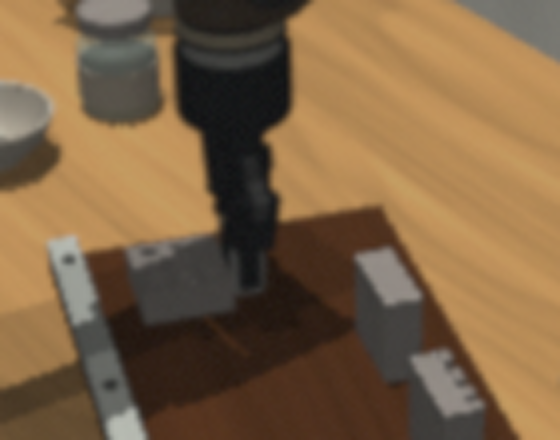

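```bash
python3 -m handwheel '[[[0.025,0.006,0,0,0],[0.025,0.006,0,0,0],[0.025,0.004,0,0,0],[0.025,0.002,0,0,0],[0.025,0.001,0,0,0],[0.025,0,0,0,0]]]'; for i in 1; do python3 -m handwheel '[[[0.025,0.001,0,0,0],[0.025,0.001,0,0,0],[0.025,0,0,0,0]]]'; done;  python3 -m handwheel '[[[0.025,0.001,0,0,0],[0.025,0.001,0,0,0],[0.025,0,0,0,0]]]'
```

```text
time: 8.07
eef_pos: [0.5555, 0.1174, 0.0205]
tcp_rot: [0.157, 0.988, 0.0, 0.0]
contact_force: [4.2, -1.0, 2.1]
opening: 0.289
finger_force: 2.0
time: 8.32
eef_pos: [0.5539, 0.1178, 0.0206]
tcp_rot: [0.157, 0.988, 0.0, 0.0]
contact_force: [4.3, -0.9, 2.8]
opening: 0.296
finger_force: 2.5
time: 8.57
eef_pos: [0.5521, 0.1184, 0.0205]
tcp_rot: [0.158, 0.988, 0.0, 0.0]
contact_force: [4.9, -1.8, 2.6]
opening: 0.294
finger_force: 2.5
```

```bash
python3 -m handwheel '[[[0.025,0.001,0,0,0],[0.025,0.001,0,0,0],[0.025,0,0,0,0]]]';  python3 -m handwheel '[[[0.025,0.001,0,0,0],[0.025,0.001,0,0,0],[0.025,0,0,0,0]]]'
```

```text
time: 8.82
eef_pos: [0.5502, 0.1191, 0.0205]
tcp_rot: [0.157, 0.988, 0.0, 0.0]
contact_force: [3.8, -1.2, 3.1]
opening: 0.297
finger_force: 2.5
time: 9.07
eef_pos: [0.5483, 0.1197, 0.0206]
tcp_rot: [0.157, 0.988, 0.0, 0.0]
contact_force: [4.6, -1.2, 3.1]
opening: 0.297
finger_force: 2.5
```

```bash
python3 -m handwheel '[[[0.025,0.001,0,0,0],[0.025,0.001,0,0,0],[0.025,0,0,0,0]]]';  python3 -m handwheel '[[[0.025,0.001,0,0,0],[0.025,0,0,0,0]]]';  python3 -m handwheel '[[[0.025,0.001,0,0,0],[0.025,0,0,0,0]]]'
```

```text
time: 9.32
eef_pos: [0.548, 0.1199, 0.0207]
tcp_rot: [0.157, 0.988, 0.0, 0.003]
contact_force: [8.4, -3.2, -0.9]
opening: 0.297
finger_force: 4.6
time: 9.48
eef_pos: [0.548, 0.1199, 0.021]
tcp_rot: [0.157, 0.988, 0.0, 0.004]
contact_force: [10.6, -3.9, -1.2]
opening: 0.29
finger_force: 5.5
time: 9.65
eef_pos: [0.5479, 0.1199, 0.0214]
tcp_rot: [0.157, 0.988, -0.0, 0.005]
contact_force: [12.7, -4.0, -1.7]
opening: 0.289
finger_force: 6.2
```

```bash
python3 -m handwheel '[[[0.025,0.001,0,0,0],[0.025,0.001,0,0,0],[0.025,0.001,0,0,0],[0.025,0.001,0,0,0],[0.025,0.001,0,0,0],[0.025,0,0,0,0],[0.025,0,0,0,0]]]'; python3 -m handwheel '[[[0.025,-0.003,0,0,0],[0.025,-0.004,0,0,0],[0.025,-0.01,0,0,0],[0.025,-0.015,0,0,0],[0.025,-0.015,0,0,0],[0.025,0,0,-0.02,0],[0.025,0,0,-0.04,0],[0.025,0,0,-0.04,0],[0.025,-0.03,0,-0.03,0],[0.025,-0.04,0,-0.03,0],[0.025,-0.04,0,0,0],[0.025,0,0,0,0]]]'; python3 - <<'E'
import st
from g import *
s=viewer.read_camera("side");t=viewer.read_camera("top")
cv2.imwrite("pics/f.png",np.hstack([cv2.resize(s[150:250,245:345],None,fx=4,fy=4,interpolation=2),cv2.resize(t[150:250,240:340],None,fx=4,fy=4,interpolation=2)]))
E
```

```text
time: 10.23
eef_pos: [0.5478, 0.1201, 0.0236]
tcp_rot: [0.157, 0.988, -0.0, 0.011]
contact_force: [17.9, -8.6, -1.5]
opening: 0.292
finger_force: 9.9
time: 11.23
eef_pos: [0.6854, 0.0738, 0.1742]
tcp_rot: [0.158, 0.987, -0.0, -0.0]
contact_force: [-0.8, 0.6, 0.1]
opening: 0.297
finger_force: 0.0
11.2333 [0.6854 0.0738 0.1742] yaw -18.22 tilt -1.0 0.29676883930046927 [-0.81  0.63  0.05]
```

View pics/f.png

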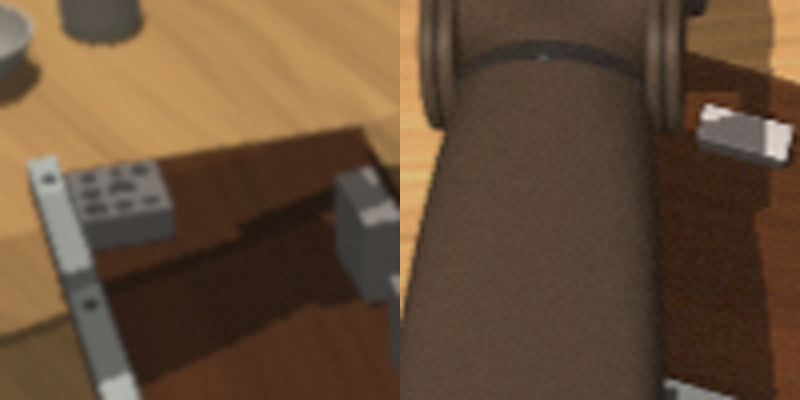

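```bash
python3 -m handwheel '[[[0.025,0,0,-0.03,0],[0.025,0,0,-0.03,0],[0.025,0,-0.025,-0.02,0],[0.025,0,-0.03,0,0],[0.025,0,-0.03,0,0],[0.025,0,-0.03,0,0],[0.025,0,-0.03,0,0],[0.025,0,-0.03,0,0],[0.025,0,-0.03,0,0],[0.025,0,-0.02,0,0],[0.025,0,0,0,0],[0.025,0,0,0,0]]]'; python3 - <<'E'
from g import *
s=viewer.read_camera("side");t=viewer.read_camera("top")
cv2.imwrite("pics/g.png",np.hstack([cv2.resize(s[180:220,250:300],None,fx=8,fy=8,interpolation=2),cv2.resize(t[190:230,240:290],None,fx=8,fy=8,interpolation=2)]))
E
```

```text
time: 12.33
eef_pos: [0.6096, -0.1372, 0.253]
tcp_rot: [0.158, 0.987, 0.001, -0.002]
contact_force: [0.5, -0.1, -0.6]
opening: 0.288
finger_force: 0.0
```

View pics/g.png

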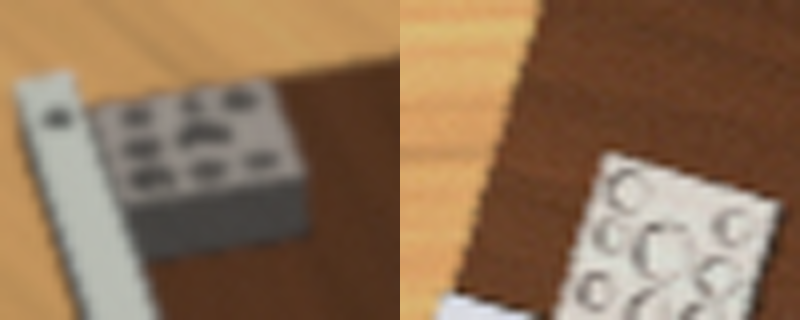

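```bash
python3 -c "
from plant import sign_off
print(sign_off())"
```

```text
the job is handed in; nothing more can be done
None
```

The doming block lies on its back, hollows up, pushed up against the stop bar by finger contact alone, and the job is handed in at about 12.5 s. I touched nothing else, and the other two blocks were still standing in the last pictures that showed them. I judged the block flush from the rise in pushing force at the bar and the final pictures.

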